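Put the charging corner back in order

TASK

Somebody has mixed up the charging corner: put the phone flat, screen up, on the oblong charging pad and lengthwise with it, stand the flashlight upright, head down, on the round coaster, lay the gate key on the square tile, and lay the bottle opener along the long narrow board, each centred on its own place to within about a centimetre. Each of these places is taken by a wrong thing, so park things on the empty hexagonal trivet as needed; set everything down rather than dropping it, and leave the amber bowl where it is.

Things in the scene. Friction and masses are not known exactly. Their poses are not given: they have to be found in the camera images.
- phone: Olive rubber-cased phone with a dark screen on top, 132 (along its x) x 64 (y) x 12 (z) mm, about 190 g, lying flat, screen up (+z). Origin: centre of its underside. Starts on the square tile or the long board, roughly centred (within 8 mm).
- flashlight: Red plastic flashlight standing upright on its head, 105 mm tall, about 160 g: head 44 mm diameter from 0 to 24 mm height, tapering to a plain round body 32 mm in diameter from 36 to 97 mm, then a black tail button. Origin: centre of the head's face (its underside as it stands); z points up to the tail. Starts on the square tile or the long board, wherever the phone is not.
- gate_key: Brass gate key lying flat, 110 mm long along its x, 9 mm thick, about 70 g: a square shank 9 mm wide with a 36 mm ring bow at -x and a toothed bit at +x sticking out to +y by 22 mm. Origin: underside, mid-length, on the shank's centre line; the bare shank runs from x = -20 to +36 mm, so it can be gripped at the origin across y. Starts on the charging pad or the round coaster.
- opener: Flat stainless bottle opener, 130 mm long along its x, 8 mm thick, about 90 g: a plain handle bar 22 mm wide from x = -65 to +29 mm, and a 42 mm wide open head at +x. Origin: underside, mid-length, on the centre line, where the handle can be gripped across y. Starts on the charging pad or the round coaster, wherever the key is not.
- charging_pad: Black oblong charging pad fixed to the shelf, 150 (x) x 84 (y) x 8 (z) mm, flat top, with a thin grey ring printed in the middle. Origin: centre of its underside. Place of the phone.
- round_coaster: Round cork coaster fixed to the shelf, 100 mm diameter, 8 mm thick, flat. Origin: centre of its underside. Place of the flashlight.
- square_tile: Square pale marble tile fixed to the shelf, 100 x 100 x 8 mm, flat. Origin: centre of its underside. Place of the gate key (any direction).
- long_board: Long narrow dark wooden board fixed to the shelf, 180 (x) x 68 (y) x 8 (z) mm, flat. Origin: centre of its underside. Place of the opener.
- hex_trivet: Hexagonal terracotta trivet fixed to the shelf, 120 mm across flats, 8 mm thick, flat, empty at the start: the free spot. Origin: centre of its underside. 
- amber_bowl: Loose amber glass bowl, bystander, rim 100 mm diameter, 45 mm high, empty. Origin: centre of its underside. A notebook (20 mm high, beyond x = 0.78) and a plant pot (about 160 mm high with its leaves, y above 0.5) also stand on the shelf, fixed, outside the work area. The places and the bowl stand in two rows of three, centres at least 140 mm apart.
Not all that is in view belongs to the job. Leave any purple or yellow look-alike of the phone alone.

How it is judged:
By the outcome, as a careful person would: the job done as asked, in the order asked, and still so for the second after the job is handed in, with the robot touching nothing.
It also fails if it takes over 144 s, if anything falls off the work surface, if the arm or the gripper's body presses on something with over 40 N, if the wrist force passes 120 N, or if a joint passes its speed limit or range.

ROBOT

A 7-joint arm with a two-finger parallel gripper is mounted at the origin on the work surface. World frame = base frame: x ahead of the robot, y to its left, z up, the work surface at z = 0. Lengths are in m, angles in rad, forces in N, time in s.
With the tool pointing down it reaches from about 0.4 to 0.9 m from the base axis. Payload 5.5 kg.
Tool frame: the origin (TCP) lies midway between the tips of the shut fingers; the grasp point (between the pads) lies 19 mm behind it; z points along the fingers, y is the line along which they close (so a half turn about z gives the same grasp; the last joint's range is limited). The gripper opens to 85 mm and grips with 20 to 120 N. Pads are 22 mm wide; open, the fingers measure 114 mm over their backs; the gripper's body (76 mm by 85 mm) begins 54 mm behind the grasp point. The pads swing forward as they close: fully open they stand 13 mm farther back than shut.
Start: joints at [-0.855, 0.501, -0.427, 1.55, 0.221, 1.138, -0.21], TCP at [0.284, 0.585, 0.231] pointing down, gripper open.
Joint ranges: [-2.88, 2.88], [-0.31, 2.03], [-1.54, 1.56], [0.2, 2.42], [-1.41, 4.55], [0.19, 2.02], [-2.57, 2.57]. Speed limits (rad/s): [2.57, 2.57, 3.14, 3.14, 3.14, 3.14, 3.14].

INTERFACE

Orientations are given as [roll, pitch, yaw] about the fixed x, y, z axes, in that order (R = Rz(yaw) Ry(pitch) Rx(roll)).
In Python, from rig import observe, camera, finish_job gives the robot as it stands.
- The arm moves only by the shell command python3 -m inch 'ROWS' [OPENING] [FORCE]. ROWS is JSON, a list that holds one entry, the list of rows, each a list of 6 numbers: the shift along the tool's x, y, z in m, then the turn, a rotation vector about the tool's x, y, z in degrees. In form: [[[x, y, z, wx, wy, wz], ...]]. A call has 1 to 8 rows; each row is the pose to reach, as a shift and turn from the pose commanded when the call began, along the tool's axes at that moment; what a row does not reach only later rows make up. A row lasts 1/8 s, in which the tool goes at most 62.5 mm and 10.7 degrees, less where a joint would pass 70% of its speed; a pose out of reach is approached as far as the arm can. A call with a gripper value outside its range is refused whole. OPENING is the opening, from 0 (shut) to 1 (fully open), set as the call begins (- or left out, the last holds). The fingers move at their own pace and stop on an object; FORCE is the grip in N (left out, the last holds). Time passes only in rows, so rows that repeat a pose let the fingers close. It gives the time, the measured TCP pose, the force, the opening and the grip force at its end, in the units of the state.
- observe(): the state, without advancing time (a new reading comes with each control period).
- camera(name): name is "scene" or "top" or "wrist"; returns a dict with "pixels" (480x640x3 uint8, red, green, blue), "fov_y" (degrees; the focal length in pixels is half the picture's height over the tangent of half this angle, whatever the lens; pixels are square), "cx", "cy" (the principal point, pixels), "world_to_cam" (4x4, takes a point from world to camera coordinates); the wrist camera has in their place "tool_from_camera" (4x4, takes a point from camera to tool coordinates, whose origin is the TCP and whose axes are the flange's). Camera axes: x right, y up, looking along -z (the intrinsics and any distortion apply to the point x, -y, -z); pixel columns grow to the right and rows downward; lengths in m; the calibration is good to about 2 mm. A picture is of the moment at which its call begins: read the wrist's pose just before it. There is no depth.
- finish_job(): hands the job in; it is judged then, once.
The state is a dict: "t": time; "joints": joint angles; "qd": joint speeds; "effort": joint torques, N m; "tcp_pos": TCP position; "orientation": TCP orientation; "force": force on the tool from outside, world axes, zero at the start; "wrist_torque": the same for the moment, N m; "width": finger opening in m; "grasp_force": force on a finger pad.
Only numpy, scipy, OpenCV 4.12 (cv2) and the standard library are available. Lean on these libraries where they do the work, as an engineer would, in place of code of your own. Each camera call takes 0.05 s, during which the arm holds its last target. There are 200 camera calls.

## Working session

There is one attempt and no reset: what is moved stays moved. The work goes in short steps, Python scripts to look and compute and a shell command to move; the robot and the scene stay as the last step left them, time stands still between calls to the robot, and variables do not carry over. Pictures are saved under pics/ and viewed, at most 18 in all, crops included, and the job is handed in when it is done.

```bash
ls; mkdir -p pics; python3 - <<'E'
from rig import observe,camera
import cv2,numpy as np
s=observe();print(s)
for n in("top","scene"):
    c=camera(n);cv2.imwrite(f"pics/{n}0.png",c["pixels"][:,:,::-1]);print(n,{k:(np.round(v,4).tolist() if k!="pixels" else 0) for k,v in c.items()})
E
```

```text
pics
{'t': 0.0, 'joints': array([-0.85479856,  0.50182699, -0.4267978 ,  1.55148403,  0.22081781,
        1.13827151, -0.21028662]), 'qd': array([-0.00136743, -0.00056142, -0.00059796, -0.00051652,  0.00209553,
        0.00020708,  0.0005197 ]), 'effort': array([ 4.09423310e-04, -5.69539332e+01, -5.81560314e+00, -2.80929118e+01,
        1.06787132e-02,  1.24210602e-02,  5.97173084e-06]), 'tcp_pos': array([0.28409724, 0.58384916, 0.23025884]), 'orientation': array([-3.13966458e+00, -5.00645990e-05,  2.68888310e+00]), 'force': array([-0.57969155,  0.09119696, -0.1316062 ]), 'wrist_torque': array([-0.00976697, -0.0210487 ,  0.05585209]), 'grasp_force': 0.0, 'width': 0.08561660542510789}
top {'pixels': 0, 'fov_y': 46.257, 'cx': 316.4415, 'cy': 237.7428, 'world_to_cam': [[0.0921, -0.9957, 0.0062, -0.108], [0.9682, 0.0911, 0.2332, -0.6247], [-0.2328, -0.0154, 0.9724, -1.01], [0.0, 0.0, 0.0, 1.0]]}
scene {'pixels': 0, 'fov_y': 44.7622, 'cx': 325.9955, 'cy': 228.6657, 'world_to_cam': [[-0.8879, 0.4598, 0.0169, 0.5732], [-0.3344, -0.6701, 0.6627, 0.1498], [0.316, 0.5827, 0.7487, -1.5259], [0.0, 0.0, 0.0, 1.0]]}
```

View pics/top0.png

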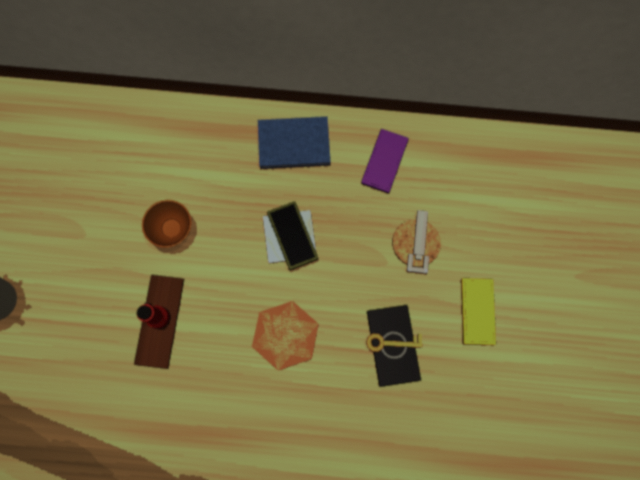

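View pics/scene0.png

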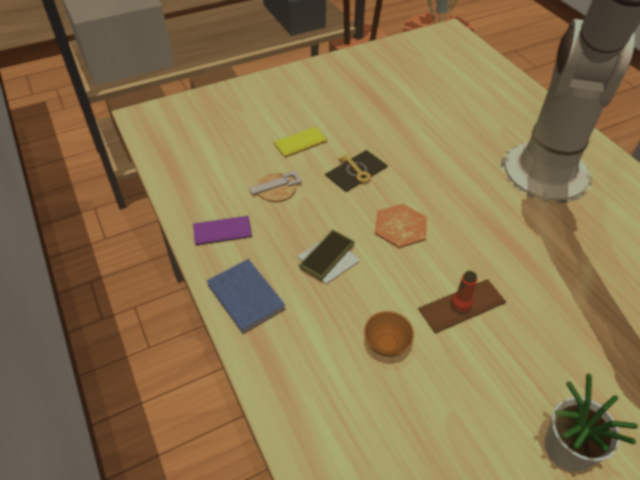

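The top view shows:
- Upper row: bowl (167,225), phone on the tile (292,235), opener on the coaster (417,242).
- Lower row: flashlight on the board (155,320), empty trivet (285,336), key on the pad (394,345).
- Decoys: purple (385,160) and yellow (478,312).

The scene view agrees.

```bash
cat > h.py <<'E'
import cv2,numpy as np
from rig import observe,camera
from scipy.spatial.transform import Rotation as R
def shot(name,save=None):
    s=observe();c=camera(name)
    if save: cv2.imwrite(f"pics/{save}.png",c["pixels"][:,:,::-1])
    if name=="wrist":
        T=np.eye(4);T[:3,:3]=R.from_euler("xyz",s["orientation"]).as_matrix();T[:3,3]=s["tcp_pos"]
        c["cw"]=T@c["tool_from_camera"]
    else: c["cw"]=np.linalg.inv(c["world_to_cam"])
    c["hsv"]=cv2.cvtColor(c["pixels"],cv2.COLOR_RGB2HSV);return c
def cast(c,px,z):
    px=np.atleast_2d(np.asarray(px,float));f=240/np.tan(np.radians(c["fov_y"])/2)
    d=np.c_[(px[:,0]-c["cx"])/f,-(px[:,1]-c["cy"])/f,-np.ones(len(px))]@c["cw"][:3,:3].T
    o=c["cw"][:3,3];return (o+d*((z-o[2])/d[:,2])[:,None])
def mask(c,lo,hi,roi=None):
    m=cv2.inRange(c["hsv"],np.array(lo),np.array(hi))
    if roi: k=np.zeros_like(m);x0,y0,x1,y1=roi;k[y0:y1,x0:x1]=255;m&=k
    m=cv2.morphologyEx(m,cv2.MORPH_OPEN,np.ones((3,3),np.uint8))
    return m
def rect(c,m,z,hull_all=False):
    "rectangle of the largest blob (or all of it) on plane z: centre, (long,short) mm, long-axis yaw deg"
    cs,_=cv2.findContours(m,cv2.RETR_EXTERNAL,cv2.CHAIN_APPROX_NONE)
    if not cs: return None
    k=np.vstack(cs) if hull_all else max(cs,key=cv2.contourArea)
    P=cast(c,k[:,0,:],z)[:,:2]*1000
    (x,y),(w,h),a=cv2.minAreaRect(P.astype(np.float32))
    if w<h: w,h,a=h,w,a+90
    return np.round([x,y,w,h,(a+90)%180-90],1)
def tool(dx,dy):
    "world shift -> tool xy shift with present yaw"
    s=observe();M=R.from_euler("xyz",s["orientation"]).as_matrix();return (M.T@np.array([dx,dy,0])).round(4)
E
python3 - <<'E'
from h import *
c=shot("top")
for n,p in dict(bowl=(167,225),phone=(292,235),pcase=(275,212),tile=(272,250),opener=(420,230),coaster=(402,242),board=(165,290),red=(163,315),triv=(285,336),pad=(380,370),key=(410,344),wood=(220,280),wood2=(340,280),wood3=(450,260)).items(): print(n,c["hsv"][p[1],p[0]],cast(c,p,.008)[0].round(3))
E
```

```text
bowl [ 11 198 130] [0.646 0.26  0.008]
phone [60 23 11] [0.649 0.002 0.008]
pcase [18 80 16] [0.695 0.042 0.008]
tile [ 63  16 157] [0.614 0.039 0.008]
opener [ 32  31 147] [ 0.684 -0.259  0.008]
coaster [ 16 154 139] [ 0.655 -0.224  0.008]
board [  9 188  65] [0.512 0.244 0.008]
red [  0 229  59] [0.463 0.24  0.008]
triv [ 20 140 142] [ 0.444 -0.005  0.008]
pad [15 36 28] [ 0.396 -0.196  0.008]
key [ 27 152 141] [ 0.451 -0.251  0.008]
wood [ 25 115 144] [0.543 0.137 0.008]
wood2 [ 29 109 145] [ 0.565 -0.104  0.008]
wood3 [ 29 107 145] [ 0.627 -0.323  0.008]
```

```bash
python3 - <<'E'
from h import *
c=shot("top")
ph=mask(c,(0,0,0),(180,255,80),(255,190,330,280))
print("phone",rect(c,ph,.020))
t=mask(c,(0,0,100),(180,60,255),(255,190,330,280)); print("tile(with phone hidden)",rect(c,t,.008,True))
pad=mask(c,(0,0,0),(180,255,75),(355,295,430,395)); print("pad",rect(c,pad,.008,True))
op=mask(c,(0,0,90),(180,70,255),(380,200,450,285)); print("opener",rect(c,op,.016))
co=mask(c,(0,120,90),(22,255,255),(380,200,450,285)); print("coaster",rect(c,co,.008,True))
bd=mask(c,(0,120,0),(14,255,90),(120,265,195,380)); print("board",rect(c,bd,.008))
tr=mask(c,(0,120,90),(22,255,255),(240,290,330,380)); print("trivet",rect(c,tr,.008))
k=mask(c,(18,90,90),(35,255,255),(360,325,412,360));print("key",rect(c,k,.017))
tl=mask(c,(0,0,0),(180,255,25),(130,295,160,325));print("tail",rect(c,tl,.113))
out=np.hstack([cv2.resize(c["pixels"][200:280,380:450],None,fx=5,fy=5),cv2.resize(c["pixels"][315:395,355:430],None,fx=5,fy=5)]);cv2.imwrite("pics/crop1.png",out[:,:,::-1])
E
```

```text
phone [645.1   1.  131.7  62.1  26.9]
tile(with phone hidden) [646.3   8.   99.9  99.6 -76.5]
pad [ 446.8 -217.9  148.3   82.9   13.6]
opener [ 673.3 -259.   101.2   21.2   -1.9]
coaster [ 656.2 -244.   116.1  101.8  -75.6]
board [451.  245.7 175.2  65.1  -1.4]
trivet [447.9  -3.9 139.8 123.9  55.8]
key [ 449.7 -202.    99.5   65.5  -85.7]
tail [457.  245.9  21.8  17.9 -84.7]
```

View pics/crop1.png

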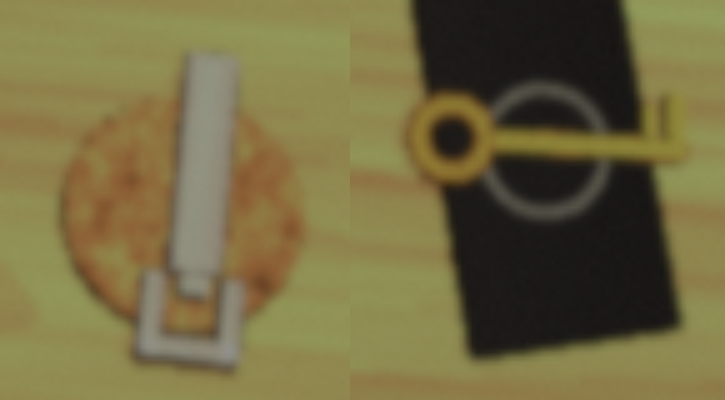

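The crops show the opener's head at the near end (418,273) and its handle end at (422,210). The key's bow is at (375.5,342.5), its bit tip at (422.5,345.5), and the teeth point away from the robot. Sizes match the known ones.

```bash
python3 - <<'E'
from h import *
c=shot("top")
b,s,t=cast(c,[(375.4,342.6),(405,344.6),(422.2,345.5)],.0165)[:,:2]*1000
print("bow",b.round(1),"shank",s.round(1),"tip",t.round(1))
d=(s-b)/np.linalg.norm(s-b);print("key yaw",np.degrees(np.arctan2(d[1],d[0])),"origin",b+37*d,"bow-tip",np.linalg.norm(t-b))
e=cast(c,[(418,272.5),(422.3,210.6)],.016)[:,:2]*1000
print("opener ends",e.round(1),np.linalg.norm(e[0]-e[1]),e.mean(0))
bow,sh=b,s
s=observe();print(s["tcp_pos"],np.degrees(s["orientation"]))
print("to above key, tool:",tool(*((b+37*d)/1000-s["tcp_pos"][:2])))
E
```

```text
bow [ 447.3 -182.4] shank [ 448.9 -240.1] tip [ 450.2 -273.6]
key yaw -88.50351641428695 origin [ 448.31221052 -219.40070873] bow-tip 91.25640874859475
opener ends [[ 593.6 -258.3]
 [ 723.8 -260.7]] 130.1761188332623 [ 658.68975184 -259.50922242]
[0.28422871 0.58422229 0.23081465] [-1.79948737e+02 -2.84505369e-03  1.54057361e+02]
to above key, tool: [-4.991e-01 -6.509e-01  6.000e-04]
```

```bash
python3 -m inch '[[[-0.06,-0.08,0,0,0,10],[-0.12,-0.16,0,0,0,20],[-0.18,-0.235,0,0,0,30],[-0.24,-0.31,0,0,0,40],[-0.3,-0.39,0,0,0,50],[-0.35,-0.46,0,0,0,60],[-0.39,-0.51,0,0,0,62.5],[-0.39,-0.51,0,0,0,62.5]]]' 1 30
python3 - <<'E'
from h import *
s=observe();print(s["tcp_pos"],np.degrees(s["orientation"]),s["force"],tool(.4483-s["tcp_pos"][0],-.2194-s["tcp_pos"][1]))
E
```

```text
t: 1.25
tcp_pos: [0.384, 0.0926, 0.2317]
orientation: [3.14, -0.0, 1.598]
force: [1.8, -0.5, -0.6]
width: 0.0853
grasp_force: 0.0
[0.38397429 0.09264411 0.23168989] [ 1.79924934e+02 -2.76576757e-02  9.15453603e+01] [ 1.8017019  -0.46092078 -0.55391819] [-3.137e-01  5.590e-02 -1.000e-04]
```

```bash
python3 -m inch '[[[-0.055,0.01,0.01,0,0,0],[-0.11,0.02,0.02,0,0,0],[-0.17,0.03,0.04,0,0,0],[-0.23,0.042,0.06,0,0,0],[-0.28,0.05,0.08,0,0,0],[-0.314,0.056,0.08,0,0,0],[-0.314,0.056,0.08,0,0,0],[-0.314,0.056,0.08,0,0,0]]]'
python3 - <<'E'
from h import *
c=shot("wrist","w1")
s=observe();print(s["tcp_pos"],np.degrees(s["orientation"]),c["tool_from_camera"].round(3),c["fov_y"],c["cx"],c["cy"])
E
```

```text
t: 2.25
tcp_pos: [0.4481, -0.217, 0.1511]
orientation: [-3.141, -0.001, 1.598]
force: [0.2, 0.8, -0.2]
width: 0.0851
grasp_force: 0.0
[ 0.4482203  -0.21650244  0.15124243] [-1.79986366e+02 -5.30061467e-02  9.16387568e+01] [[ 0.001  0.95   0.313  0.082]
 [ 1.    -0.001 -0.    -0.   ]
 [-0.     0.313 -0.95  -0.143]
 [ 0.     0.     0.     1.   ]] 71.90158764582566 314.35339153797423 245.53319234824403
```

View pics/w1.png

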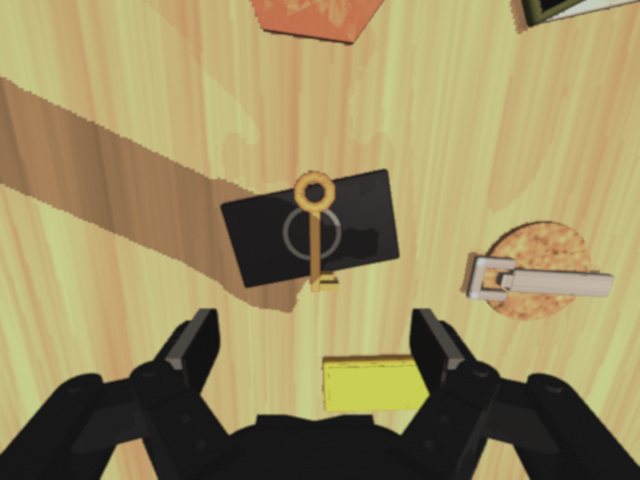

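The wrist view shows the key's bow at (315,191), its tip at (315,290), and the pad corners at (221,206), (387,171), (399,256) and (246,287).

```bash
python3 - <<'E'
from h import *
c=shot("wrist")
m=mask(c,(0,0,0),(180,255,60),(205,160,410,295)); print("pad",rect(c,m,.008,True))
P=cast(c,[(221,206),(387,171),(399,256),(246,287)],.008)*1000;print("pad corners ctr",P.mean(0))
k=mask(c,(10,90,70),(24,255,255),(285,165,345,293));k[:,:]&=mask(c,(0,0,0),(24,255,255)) 
b,s,t=cast(c,[(315,191.5),(315.5,255),(315,291)],.0165)[:,:2]*1000
d=(s-b)/np.linalg.norm(s-b);print("key bow,tip",b,t,"yaw",np.degrees(np.arctan2(d[1],d[0])),"origin",b+37*d,np.linalg.norm(t-b))
o=(b+37*d)/1000;q=observe()["tcp_pos"];print("go",tool(*(o-q[:2])),q)
op=mask(c,(0,0,100),(180,60,255),(460,245,620,305));print("opener",rect(c,op,.016))
co=mask(c,(3,70,100),(20,255,255),(470,215,600,325));print("coaster",rect(c,co,.008,True))
E
```

```text
pad [ 445.1 -216.4  146.1   81.7   13.6]
pad corners ctr [ 446.08470927 -216.34801371    8.        ]
key bow,tip [ 447.32677712 -178.7031137 ] [ 450.07981946 -270.51157137] yaw -87.83082646458652 origin [ 448.72723366 -215.67660044] 91.84972586145848
go [0.0006 0.0004 0.    ] [ 0.44833372 -0.21633125  0.151361  ]
opener [ 670.9 -256.1  102.6   22.4   -2.2]
coaster [ 658.1 -250.4  104.5  101.9   30.6]
```

```bash
python3 -m inch '[[[0,0,0.05,0,0,0],[0,0,0.1,0,0,0],[0,0,0.13,0,0,0],[0,0,0.14,0,0,0],[0,0,0.14,0,0,0],[0,0,0.14,0,0,0]]]' && python3 -m inch '[[[0,0,0,0,0,0],[0,0,0,0,0,0],[0,0,0,0,0,0],[0,0,0,0,0,0],[0,0,0,0,0,0],[0,0,0,0,0,0],[0,0,0,0,0,0],[0,0,0,0,0,0]]]' 0 30
```

```text
t: 3.1
tcp_pos: [0.4495, -0.2181, 0.0127]
orientation: [3.139, 0.001, 1.598]
force: [-0.0, -0.1, 0.1]
width: 0.0855
grasp_force: 0.0
t: 4.1
tcp_pos: [0.4483, -0.2179, 0.0114]
orientation: [3.141, -0.0, 1.598]
force: [-1.3, -0.5, 5.6]
width: 0.0076
grasp_force: 31.8
```

```bash
python3 -m inch '[[[0,0,-0.02,0,0,0],[0,0,-0.05,0,0,0],[0.03,0,-0.07,0,0,0],[0.08,0,-0.07,0,0,0],[0.13,0,-0.07,0,0,0],[0.18,0,-0.07,0,0,0],[0.214,0,-0.07,0,0,0],[0.214,0,-0.07,0,0,0]]]' && python3 - <<'E'
from h import *
c=shot("wrist","w2");t=shot("top")
s=observe();print(s["tcp_pos"],s["width"],s["grasp_force"])
k=mask(t,(0,120,90),(22,255,255),(240,290,330,380));print(rect(t,k,.008,True))
pad=mask(t,(0,0,0),(180,255,75),(355,295,430,395)); print("pad",rect(t,pad,.008,True))
E
```

```text
t: 5.1
tcp_pos: [0.442, -0.0008, 0.0809]
orientation: [-3.141, -0.001, 1.604]
force: [0.0, -0.7, -1.4]
width: 0.0077
grasp_force: 31.1
[ 0.44222746 -0.00407748  0.08104872] 0.007465340326493133 31.095972061157227
[417.7 -60.1 126.7  52.1 -15.2]
pad [ 446.8 -218.   148.1   82.4   13.6]
```

View pics/w2.png

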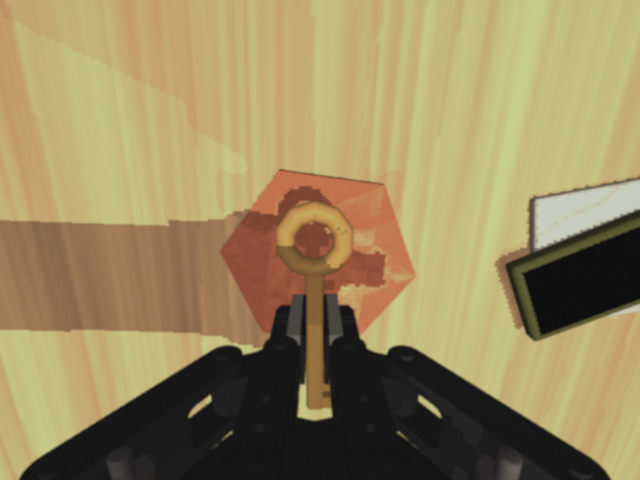

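The key is held straight, with its bow at (315,240), above the trivet (hexagon about 221–414 × 170–340). Next I set it down and go to the phone.

```bash
python3 -m inch '[[[0,0.005,0.03,0,0,0],[0,0.005,0.055,0,0,0],[0,0.005,0.067,0,0,0],[0,0.005,0.069,0,0,0],[0,0.005,0.069,0,0,0],[0,0.005,0.069,0,0,0]]]' && python3 -m inch '[[[0,0,0,0,0,0],[0,0,0,0,0,0],[0,0,0,0,0,0],[0,0,-0.02,0,0,0],[0,0,-0.06,0,0,0]]]' 0.5 && python3 -m inch '[[[0,0.03,-0.05,0,0,10],[0,0.06,-0.08,0,0,20],[0,0.09,-0.08,0,0,30],[0,0.12,-0.08,0,0,40],[0,0.15,-0.08,0,0,50],[0,0.18,-0.08,0,0,60],[0,0.198,-0.08,0,0,65],[0,0.198,-0.08,0,0,65]]]' 1
python3 - <<'E'
from h import *
c=shot("wrist","w3");t=shot("top","top3")
s=observe();print(s["tcp_pos"],np.degrees(s["orientation"]),s["width"])
E
```

```text
t: 5.95
tcp_pos: [0.4482, -0.0039, 0.013]
orientation: [3.14, -0.0, 1.598]
force: [1.0, 0.4, -0.3]
width: 0.0078
grasp_force: 31.1
t: 6.58
tcp_pos: [0.446, -0.0039, 0.0718]
orientation: [-3.138, 0.0, 1.598]
force: [1.1, 0.6, -0.7]
width: 0.043
grasp_force: 0.0
t: 7.58
tcp_pos: [0.646, 0.0018, 0.1517]
orientation: [3.141, 0.001, 0.465]
force: [-0.7, -0.3, 0.5]
width: 0.085
grasp_force: 0.0
[0.64439542 0.00152814 0.15177296] [-1.79967932e+02  8.46496656e-02  2.66521525e+01] 0.08544008821516455
```

View pics/w3.png

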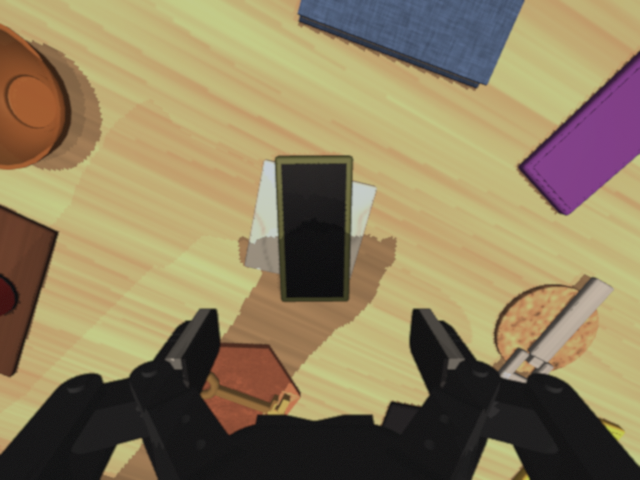

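The wrist view shows the phone upright in the picture, from (275,155) to (349,301), aligned between the fingers. The key lies on the trivet at about (245,393).

```bash
python3 - <<'E'
from h import *
c=shot("wrist")
m=mask(c,(0,0,0),(180,255,60),(265,145,365,306)) | mask(c,(20,90,30),(40,255,110),(265,145,365,306))
r=rect(c,m,.020);print("phone",r)
s=observe();print(s["tcp_pos"],tool(*(r[:2]/1000-s["tcp_pos"][:2])))
P=cast(c,[(275.5,155.5),(353,155.5),(349,301),(281.5,301)],.020)*1000;print(P.mean(0))
t=mask(c,(0,0,110),(180,60,255),(240,155,380,280)); print("tile",rect(c,t,.008,True))
E
```

```text
phone [643.6   1.7 122.8  61.9  26.7]
[0.64425921 0.00149599 0.15194802] [-0.0005 -0.0005  0.    ]
[644.83403821   2.59721474  20.        ]
tile [645.6   9.3  99.   98.8 -76.7]
```

```bash
python3 -m inch '[[[0,0,0.05,0,0,0],[0,0,0.1,0,0,0],[0,0,0.13,0,0,0],[0,0,0.14,0,0,0],[0,0,0.145,0,0,0],[0,0,0.148,0,0,0],[0,0,0.148,0,0,0]]]' 1 && python3 -m inch '[[[0,0,0,0,0,0],[0,0,0,0,0,0],[0,0,0,0,0,0],[0,0,0,0,0,0],[0,0,0,0,0,0]]]' 0 40
```

```text
t: 8.6
tcp_pos: [0.6461, 0.0016, 0.0054]
orientation: [3.141, -0.002, 0.464]
force: [-0.9, 0.2, -0.2]
width: 0.0853
grasp_force: 0.0
t: 9.22
tcp_pos: [0.646, 0.0017, 0.0053]
orientation: [3.141, -0.001, 0.464]
force: [-0.6, 0.6, 6.1]
width: 0.0626
grasp_force: 44.9
```

```bash
python3 -m inch '[[[0,0,-0.015,0,0,0],[0,0,-0.05,0,0,0],[-0.04,0.015,-0.08,0,0,3],[-0.1,0.04,-0.08,0,0,6],[-0.16,0.063,-0.08,0,0,9],[-0.22,0.085,-0.08,0,0,12],[-0.26,0.1,-0.08,0,0,13],[-0.2765,0.1065,-0.08,0,0,13]]]' &&  python3 -m inch '[[[0,0,0,0,0,0],[0,0,0,0,0,0]]]'
python3 - <<'E'
from h import *
c=shot("wrist","w4");t=shot("top")
s=observe();print(s["tcp_pos"],np.degrees(s["orientation"]),s["width"],s["grasp_force"],tool(.4465-s["tcp_pos"][0],-.2175-s["tcp_pos"][1]))
m=mask(t,(0,0,110),(180,60,255),(250,190,330,280)); print("tile",rect(t,m,.008))
E
```

```text
t: 10.22
tcp_pos: [0.4429, -0.2199, 0.0849]
orientation: [3.141, 0.001, 0.231]
force: [1.4, 0.8, -1.5]
width: 0.0627
grasp_force: 44.9
t: 10.48
tcp_pos: [0.4473, -0.2158, 0.0844]
orientation: [-3.141, -0.001, 0.239]
force: [0.5, 0.2, -2.1]
width: 0.0628
grasp_force: 44.9
[ 0.44715056 -0.21568652  0.08423535] [-1.79979113e+02 -3.27239215e-02  1.37483118e+01] 0.06273502949201802 44.85303461551666 [-0.0011  0.0016 -0.    ]
tile [646.3   7.8 100.3 100.1  13.3]
```

View pics/w4.png

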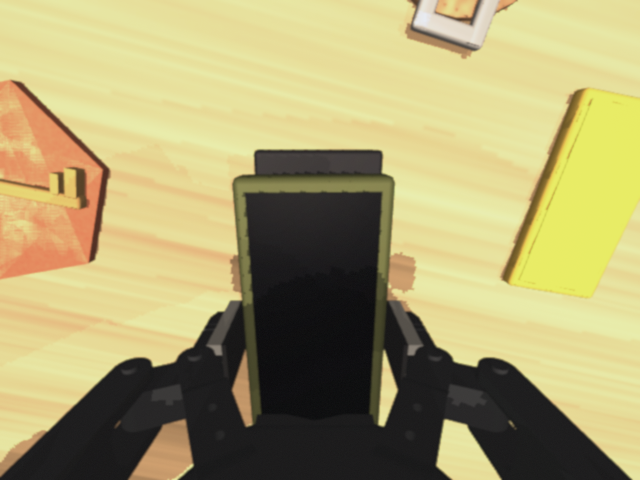

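The view shows the phone level in the grip, with its far edge from (234,177) to (394,177). The pad's far edge behind it runs from (255,151) to (382,151).

```bash
python3 - <<'E'
from h import *
c=shot("wrist");s=observe();M=R.from_euler("xyz",s["orientation"]).as_matrix()
for n,p,z in(("phone far edge",[(236,177),(392,177)],.098),("pad far edge",[(255,151),(382,151)],.008)):
    print(n,((cast(c,p,z)-s["tcp_pos"])@M*1000).round(1))
E
```

```text
phone far edge [[ 65.7 -31.3 -13.8]
 [ 65.8  28.6 -13.8]]
pad far edge [[ 71.7 -39.   76.2]
 [ 71.8  41.8  76.2]]
```

```bash
python3 -m inch '[[[-0.002,0.0025,0.03,0,0,0],[-0.002,0.0025,0.06,0,0,0],[-0.002,0.0025,0.073,0,0,0],[-0.002,0.0025,0.077,0,0,0],[-0.002,0.0025,0.079,0,0,0],[-0.002,0.0025,0.079,0,0,0],[-0.002,0.0025,0.079,0,0,0]]]' && python3 -m inch '[[[0,0,0,0,0,0],[0,0,0,0,0,0],[0,0,0,0,0,0],[0,0,0,0,0,0],[0,0,-0.03,0,0,0],[0,0,-0.08,0,0,0],[0,0,-0.14,0,0,0],[0,0,-0.16,0,0,0]]]' 1
python3 - <<'E'
from h import *
t=shot("top");s=observe();print(s["tcp_pos"],np.degrees(s["orientation"]))
c=shot("wrist","w5")
E
```

```text
t: 11.5
tcp_pos: [0.4449, -0.2204, 0.0059]
orientation: [3.141, -0.001, 0.237]
force: [0.1, 0.4, -2.0]
width: 0.063
grasp_force: 44.8
t: 12.5
tcp_pos: [0.446, -0.2212, 0.1687]
orientation: [3.139, -0.005, 0.236]
force: [0.7, -0.1, -1.0]
width: 0.0852
grasp_force: 0.0
[ 0.44665782 -0.22142383  0.16974005] [179.83409814  -0.35861465  13.52871698]
```

View pics/w5.png

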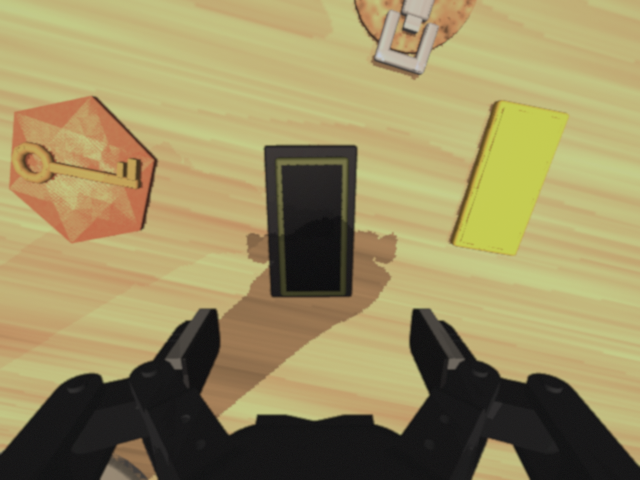

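The phone is on the pad: case from (277,159) to (348,294), pad from (265,146) to (356,297). I check the centring and get the move to the key on the trivet.

```bash
python3 - <<'E'
from h import *
c=shot("wrist");s=observe()
P=cast(c,[(277,158),(356-7,158),(346,295),(282,295)],.020)*1000
Q=cast(c,[(265,146),(356.5,146),(352,297),(271,297)],.008)*1000
print("phone",P.mean(0),np.linalg.norm(P[0]-P[3]),"pad",Q.mean(0),np.linalg.norm(Q[0]-Q[3]))
b,k=cast(c,[(33.5,162.5),(110,179)],.0165)[:,:2]*1000
d=(k-b)/np.linalg.norm(k-b);o=b+37*d;print("key",o,np.degrees(np.arctan2(d[1],d[0])))
print(s["tcp_pos"],np.degrees(s["orientation"]),tool(*(o/1000-s["tcp_pos"][:2])))
E
```

```text
phone [ 445.03256038 -219.61129733   20.        ] 128.7190959876569 pad [ 445.14220626 -217.27241373    8.        ] 146.43739167293742
key [447.62977998  -7.55316137] -88.92875913980875
[ 0.44512308 -0.2201593   0.16614204] [ 1.79960216e+02 -1.48402134e-01  1.35841834e+01] [ 0.0524 -0.2061 -0.    ]
```

```bash
python3 -m inch '[[[0.007,-0.025,0,0,0,-10],[0.014,-0.055,0,0,0,-20],[0.022,-0.085,0,0,0,-30],[0.03,-0.12,0,0,0,-40],[0.038,-0.15,0,0,0,-50],[0.046,-0.18,0,0,0,-60],[0.0537,-0.209,0,0,0,-70],[0.0537,-0.209,0,0,0,-78]]]' 1 && python3 -m inch '[[[0,0,0.02,0,0,0],[0,0,0.07,0,0,0],[0,0,0.1,0,0,0],[0,0,0.1,0,0,0]]]' 
python3 - <<'E'
from h import *
s=observe();print(s["tcp_pos"],np.degrees(s["orientation"]));c=shot("wrist")
m=mask(c,(10,140,60),(24,255,255));print(tool(.448-s["tcp_pos"][0],-.004-s["tcp_pos"][1]))
E
```

```text
t: 13.65
tcp_pos: [0.4461, -0.0017, 0.1635]
orientation: [-3.138, -0.001, 1.608]
force: [-0.4, -1.2, 0.2]
width: 0.0852
grasp_force: 0.0
t: 14.15
tcp_pos: [0.4439, -0.0048, 0.0621]
orientation: [-3.133, 0.001, 1.598]
force: [-0.3, -0.2, -0.2]
width: 0.0853
grasp_force: 0.0
[ 0.44385344 -0.00476266  0.06213766] [-1.79528290e+02  4.05762485e-02  9.15398681e+01]
[ 0.0007  0.0042 -0.    ]
```

```bash
python3 -m inch '[[[0,0.002,0.03,0,0,0],[0,0.003,0.045,0,0,0],[0,0.003,0.05,0,0,0],[0,0.003,0.05,0,0,0]]]' && python3 -m inch '[[[0,0,0,0,0,0],[0,0,0,0,0,0],[0,0,0,0,0,0],[0,0,0,0,0,0],[0,0,0,0,0,0],[0,0,0,0,0,0],[0,0,0,0,0,0],[0,0,0,0,0,0]]]' 0 30
```

```text
t: 14.7
tcp_pos: [0.4507, -0.0044, 0.0156]
orientation: [3.141, -0.0, 1.598]
force: [0.2, 0.3, 0.0]
width: 0.0855
grasp_force: 0.0
t: 15.7
tcp_pos: [0.4505, -0.0043, 0.0154]
orientation: [-3.142, -0.0, 1.598]
force: [-1.9, 0.3, 6.0]
width: 0.0067
grasp_force: 29.7
```

The grip is shallow at z = 15.4 mm, so I reopen, go lower and grip again.

```bash
python3 -m inch '[[[0,0,0,0,0,0],[0,0,0,0,0,0],[0,0,0.003,0,0,0],[0,0,0.0035,0,0,0],[0,0,0.0035,0,0,0]]]' 0.5 && python3 -m inch '[[[0,0,0,0,0,0],[0,0,0,0,0,0],[0,0,0,0,0,0],[0,0,0,0,0,0],[0,0,0,0,0,0],[0,0,0,0,0,0]]]' 0 30
```

```text
t: 16.32
tcp_pos: [0.4504, -0.0044, 0.0116]
orientation: [-3.141, -0.0, 1.598]
force: [-0.8, -0.0, -0.0]
width: 0.0429
grasp_force: 0.0
t: 17.08
tcp_pos: [0.4506, -0.0043, 0.0119]
orientation: [3.141, -0.0, 1.598]
force: [-0.2, 0.6, 4.1]
width: 0.0075
grasp_force: 31.9
```

```bash
python3 -m inch '[[[0,0,-0.02,0,0,0],[0,0,-0.05,0,0,0],[0,0.03,-0.07,0,0,-3],[0.002,0.08,-0.07,0,0,-6],[0.004,0.13,-0.07,0,0,-9],[0.006,0.175,-0.07,0,0,-12],[0.007,0.196,-0.07,0,0,-12],[0.007,0.196,-0.07,0,0,-12]]]' &&  python3 -m inch '[[[0,0,0,0,0,0],[0,0,0,0,0,0]]]'
python3 - <<'E'
from h import *
c=shot("wrist","w6");s=observe();print(s["tcp_pos"],np.degrees(s["orientation"]),s["width"],s["grasp_force"],tool(.646-s["tcp_pos"][0],.0082-s["tcp_pos"][1]))
E
```

```text
t: 18.08
tcp_pos: [0.6471, 0.0082, 0.0809]
orientation: [-3.142, 0.0, 1.808]
force: [-0.8, 0.4, -1.3]
width: 0.0078
grasp_force: 31.3
t: 18.32
tcp_pos: [0.645, 0.0078, 0.0816]
orientation: [-3.14, -0.0, 1.807]
force: [0.4, -0.2, -0.2]
width: 0.0076
grasp_force: 31.3
[0.6452171  0.00790463 0.08173357] [-1.79950361e+02 -1.64400795e-02  1.03547113e+02] 0.007691634543991538 31.331809759140015 [ 0.0001  0.0008 -0.    ]
```

View pics/w6.png

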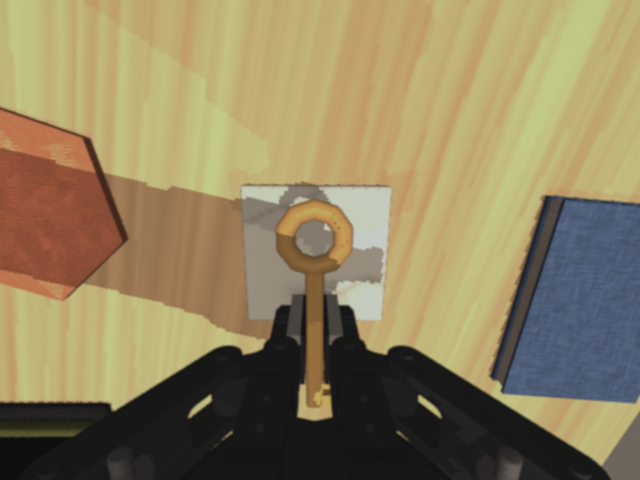

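The key is held straight, with its bow at (315,236), centred over the tile (241–391 × 185–320). I lower and release it, then go to the opener.

```bash
python3 -m inch '[[[0,0.0005,0.03,0,0,0],[0,0.0005,0.055,0,0,0],[0,0.0005,0.067,0,0,0],[0,0.0005,0.07,0,0,0],[0,0.0005,0.07,0,0,0],[0,0.0005,0.07,0,0,0]]]' && python3 -m inch '[[[0,0,0,0,0,0],[0,0,0,0,0,0],[0,0,0,0,0,0],[0,0,-0.02,0,0,0],[0,0,-0.06,0,0,0],[0,0,-0.12,0,0,0],[0,0,-0.14,0,0,0]]]' 0.5 && python3 -m inch '[[[-0.035,-0.006,0,0,0,10],[-0.07,-0.013,0,0,0,20],[-0.105,-0.02,0,0,0,30],[-0.14,-0.026,0,0,0,40],[-0.175,-0.033,0,0,0,50],[-0.21,-0.04,0,0,0,60],[-0.24,-0.046,0,0,0,70],[-0.2617,-0.0494,0,0,0,80]]]' 1 &&  python3 -m inch '[[[0,0,0,0,0,10],[0,0,0,0,0,20],[0,0,0,0,0,25.5],[0,0,0,0,0,25.5]]]'
python3 - <<'E'
from h import *
c=shot("wrist","w7");s=observe();print(s["tcp_pos"],np.degrees(s["orientation"]),s["joints"][6])
t=shot("top");k=mask(t,(18,120,60),(32,255,255),(262,205,320,270));cv2.imwrite("pics/t7.png",cv2.resize(t["pixels"][195:280,250:335,::-1],None,fx=4,fy=4))
E
```

```text
t: 19.12
tcp_pos: [0.6475, 0.0081, 0.0127]
orientation: [3.14, 0.0, 1.807]
force: [1.1, -0.5, -1.9]
width: 0.0073
grasp_force: 31.3
t: 20.0
tcp_pos: [0.6498, 0.0078, 0.1579]
orientation: [3.133, 0.001, 1.807]
force: [0.8, -0.6, -0.2]
width: 0.0428
grasp_force: 0.0
t: 21.0
tcp_pos: [0.6594, -0.2598, 0.1523]
orientation: [3.141, 0.0, 0.404]
force: [1.1, 0.4, 0.4]
width: 0.0853
grasp_force: 0.0
t: 21.5
tcp_pos: [0.66, -0.2575, 0.1519]
orientation: [-3.141, 0.0, -0.033]
force: [-0.1, 0.3, -0.2]
width: 0.0851
grasp_force: 0.0
[ 0.65999601 -0.25752416  0.1519157 ] [-1.79986422e+02  1.47041396e-02 -1.80647164e+00] -0.9118806623517239
```

View pics/w7.png

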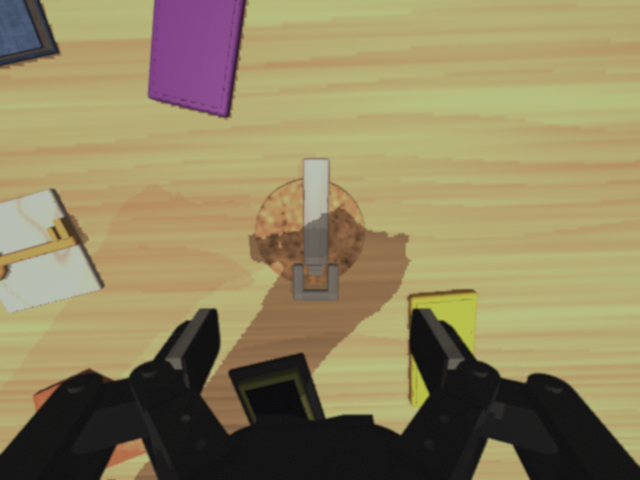

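The opener runs from (316,158) to (316,300), aligned with the tool, and its head is at the near end. The coaster spans columns 255–364 and starts at row 178.

```bash
python3 - <<'E'
from h import *
c=shot("wrist");s=observe()
e=cast(c,[(316,158),(316,300)],.016)*1000;print("opener",e.round(1),e.mean(0))
o=e.mean(0)/1000;print("go",tool(*(o[:2]-s["tcp_pos"][:2])))
L=cast(c,[(254.5,230),(364.5,230)],.008)*1000;F=cast(c,[(310,178)],.008)*1000;print("coaster",L.mean(0),np.linalg.norm(L[0]-L[1]),F)
m=mask(c,(0,90,30),(17,255,255),(245,165,375,290));print("rect",rect(c,m,.008,True))
y=mask(c,(27,180,100),(34,255,255),(400,285,480,410));print("yellow",rect(c,y,.012))
E
```

```text
opener [[ 723.3 -259.9   16. ]
 [ 594.5 -256.1   16. ]] [ 658.86652305 -258.02613196   16.        ]
go [-0.0012  0.0004 -0.    ]
coaster [ 660.39718872 -252.26408957    8.        ] 98.74877256068639 [[ 706.40996198 -254.327842      8.        ]]
rect [ 652.1 -254.4  117.6  100.1   88.2]
yellow None
```

```bash
python3 -m inch '[[[-0.001,0,0.05,0,0,0],[-0.001,0,0.1,0,0,0],[-0.001,0,0.13,0,0,0],[-0.001,0,0.138,0,0,0],[-0.001,0,0.141,0,0,0],[-0.001,0,0.141,0,0,0],[-0.001,0,0.141,0,0,0]]]' && python3 -m inch '[[[0,0,0,0,0,0],[0,0,0,0,0,0],[0,0,0,0,0,0],[0,0,0,0,0,0],[0,0,0,0,0,0],[0,0,0,0,0,0],[0,0,0,0,0,0]]]' 0 40
```

```text
t: 22.52
tcp_pos: [0.6601, -0.2583, 0.0124]
orientation: [3.141, -0.002, -0.034]
force: [-0.4, -0.1, -0.8]
width: 0.0855
grasp_force: 0.0
t: 23.4
tcp_pos: [0.6593, -0.258, 0.011]
orientation: [3.141, -0.0, -0.034]
force: [0.5, 0.3, 2.1]
width: 0.0206
grasp_force: 39.5
```

```bash
python3 -m inch '[[[0,0,-0.02,0,0,0],[-0.01,-0.01,-0.06,0,0,0],[-0.045,-0.05,-0.08,0,0,1],[-0.08,-0.09,-0.08,0,0,2],[-0.12,-0.135,-0.08,0,0,2],[-0.16,-0.18,-0.08,0,0,2],[-0.195,-0.22,-0.08,0,0,2],[-0.22,-0.2465,-0.08,0,0,2]]]' &&  python3 -m inch '[[[0,0,0,0,0,0],[0,0,0,0,0,0],[0,0,0.03,0,0,0],[0,0,0.06,0,0,0],[0,0,0.076,0,0,0],[0,0,0.0795,0,0,0],[0,0,0.0795,0,0,0]]]'
python3 - <<'E'
from h import *
s=observe();print(s["tcp_pos"],np.degrees(s["orientation"]),s["joints"])
t=shot("top")
m=mask(t,(0,120,90),(22,255,255),(380,200,450,285)); print("coaster",rect(t,m,.008)); x=cv2.boundingRect(m); print(x,cast(t,(x[0]+x[2]/2-.5,x[1]+x[3]/2-.5),.008))
E
```

```text
t: 24.4
tcp_pos: [0.4458, -0.0018, 0.0914]
orientation: [-3.14, 0.0, -0.067]
force: [-0.7, 0.6, -0.4]
width: 0.0203
grasp_force: 39.3
t: 25.28
tcp_pos: [0.4482, -0.0048, 0.0117]
orientation: [3.141, -0.001, -0.07]
force: [1.6, 0.2, -0.5]
width: 0.02
grasp_force: 39.4
[ 0.4482246  -0.0048389   0.01170729] [ 1.79989498e+02 -4.20789414e-02 -4.01715525e+00] [-0.54643161  0.57075815  0.59482885  2.20680846 -0.6350219   0.53513966
 -1.10508544]
coaster [ 655.9 -243.3  118.7  100.9  -78.3]
(380, 219, 62, 48) [[ 0.65597851 -0.24127376  0.008     ]]
```

```bash
python3 -m inch '[[[0,0,0,0,0,0],[0,0,0,0,0,0],[0,0,0,0,0,0],[0,0,-0.02,0,0,0],[0,0,-0.06,0,0,0],[0,0,-0.12,0,0,0],[0,0,-0.168,0,0,0],[0,0,-0.168,0,0,0]]]' 0.6 && python3 -m inch '[[[0,-0.04,0,0,0,0],[0,-0.08,0,0,0,0],[0,-0.12,0,0,0,0],[-0.002,-0.16,0,0,0,0],[-0.004,-0.2,0,0,0,0],[-0.006,-0.235,0,0,0,0],[-0.0085,-0.25,0,0,0,0],[-0.0085,-0.25,0,0,0,0]]]' 1 &&  python3 -m inch '[[[0,0,0,0,0,0],[0,0,0,0,0,0]]]'
python3 - <<'E'
from h import *
c=shot("wrist","w8");s=observe();print(s["tcp_pos"],np.degrees(s["orientation"]),s["joints"][6])
t=shot("top");m=mask(t,(0,125,90),(19,255,255),(390,215,445,270));x=cv2.boundingRect(m);print("coaster",rect(t,m,.008),x,cast(t,(x[0]+x[2]/2-.5,x[1]+x[3]/2-.5),.008))
print(cv2.minEnclosingCircle(max(cv2.findContours(m,0,1)[0],key=cv2.contourArea)))
E
```

```text
t: 26.32
tcp_pos: [0.4502, -0.0036, 0.1825]
orientation: [-3.138, -0.007, -0.068]
force: [0.4, 1.3, 0.2]
width: 0.0515
grasp_force: 0.0
t: 27.32
tcp_pos: [0.4556, 0.2459, 0.1785]
orientation: [3.14, 0.001, -0.067]
force: [-0.9, -0.8, -0.2]
width: 0.0855
grasp_force: 0.0
t: 27.58
tcp_pos: [0.4565, 0.2443, 0.1794]
orientation: [3.141, 0.0, -0.071]
force: [0.4, 0.3, -0.6]
width: 0.0857
grasp_force: 0.0
[0.45652689 0.24463343 0.17943456] [-1.79993155e+02 -6.84547217e-04 -4.06446049e+00] -1.8675781207135542
coaster [ 653.3 -253.6   96.6   81.9  -84.6] (393, 221, 48, 45) [[ 0.65607944 -0.25358008  0.008     ]]
((416.1441955566406, 241.78631591796875), 24.418983459472656)
```

View pics/w8.png

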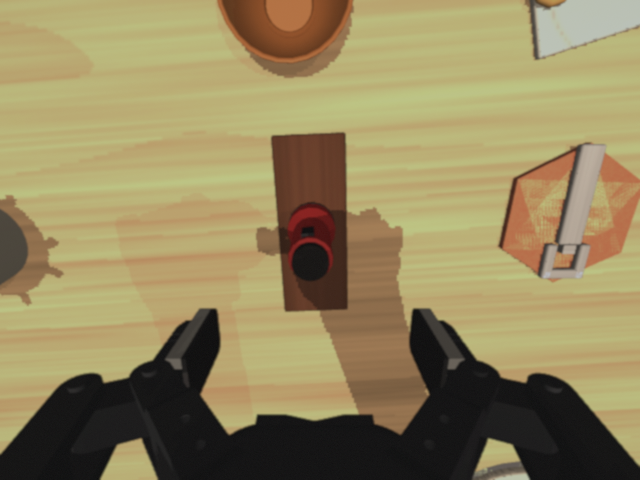

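The flashlight's tail is at (311,260), on the board with corners (272,136), (344,133), (347,308) and (286,311). The opener rests on the trivet at about (575,210).

```bash
python3 - <<'E'
from h import *
c=shot("wrist");s=observe()
f=cast(c,(311,260),.110)[0];print("tail",f,"go",tool(*(f[:2]-s["tcp_pos"][:2])))
B=cast(c,[(272,136),(344,133),(347,308),(286,311)],.008)*1000;print("board",B.mean(0),np.linalg.norm(B[1]-B[2]),np.degrees(np.arctan2(*(B[1]-B[2])[1::-1])),np.degrees(np.arctan2(*(B[0]-B[3])[1::-1])))
m=mask(c,(0,80,10),(12,255,110),(262,125,352,320));print(rect(c,m,.008,True))
E
```

```text
tail [0.45632543 0.24821764 0.11      ] go [-0.0003 -0.003   0.    ]
board [449.7398509  248.18530369   8.        ] 176.69495125318417 -1.3559725005214216 -1.4688099433991408
[449.8 248.  176.7  65.5  -1.8]
```

```bash
python3 -m inch '[[[0,-0.0025,0.01,0,0,0],[0,-0.0025,0.05,0,0,0],[0,-0.0025,0.09,0,0,0],[0,-0.0025,0.11,0,0,0],[0,-0.0025,0.115,0,0,0],[0,-0.0025,0.115,0,0,0],[0,-0.0025,0.115,0,0,0]]]' && python3 -m inch '[[[0,0,0,0,0,0],[0,0,0,0,0,0],[0,0,0,0,0,0],[0,0,0,0,0,0],[0,0,0,0,0,0],[0,0,0,0,0,0],[0,0,0,0,0,0]]]' 0 45
```

```text
t: 28.6
tcp_pos: [0.4574, 0.249, 0.0655]
orientation: [-3.14, -0.002, -0.069]
force: [-0.2, 0.3, 0.5]
width: 0.0857
grasp_force: 0.0
t: 29.48
tcp_pos: [0.4566, 0.2486, 0.0646]
orientation: [-3.141, -0.0, -0.069]
force: [-1.4, -0.6, 5.7]
width: 0.0304
grasp_force: 44.2
```

```bash
python3 -m inch '[[[0,0,-0.02,0,0,0],[0,0,-0.05,0,0,0],[0.01,0.02,-0.08,0,0,0],[0.025,0.05,-0.09,0,0,0],[0.045,0.09,-0.09,0,0,0],[0.065,0.135,-0.09,0,0,0],[0.085,0.18,-0.09,0,0,0],[0.11,0.225,-0.09,0,0,0]]]' && python3 -m inch '[[[0.02,0.045,0,0,0,0],[0.04,0.09,0,0,0,0],[0.06,0.135,0,0,0,0],[0.08,0.18,0,0,0,0],[0.1,0.22,0,0,0,0],[0.117,0.25,0,0,0,0],[0.125,0.262,0,0,0,0],[0.125,0.262,0,0,0,0]]]' &&  python3 -m inch '[[[0,0,0,0,0,0],[0,0,0,0,0,0],[0,0,0,0,0,0]]]'
python3 - <<'E'
from h import *
c=shot("wrist","w9");s=observe();print(s["tcp_pos"],np.degrees(s["orientation"]),tool(.657-s["tcp_pos"][0],-.253-s["tcp_pos"][1]),s["width"])
E
```

```text
t: 30.48
tcp_pos: [0.5508, 0.0152, 0.1551]
orientation: [-3.141, -0.0, -0.068]
force: [0.1, 0.8, -1.8]
width: 0.0299
grasp_force: 44.8
t: 31.48
tcp_pos: [0.6571, -0.254, 0.1544]
orientation: [3.141, 0.001, -0.07]
force: [0.3, 0.8, -1.4]
width: 0.0304
grasp_force: 44.7
t: 31.85
tcp_pos: [0.6575, -0.2523, 0.1544]
orientation: [-3.141, 0.0, -0.067]
force: [0.7, -0.2, -1.9]
width: 0.03
grasp_force: 44.7
[ 0.6574681  -0.25258912  0.15439094] [-1.79975374e+02  1.12005252e-04 -3.88286885e+00] [-0.0004  0.0004 -0.    ] 0.0301069371929303
```

View pics/w9.png

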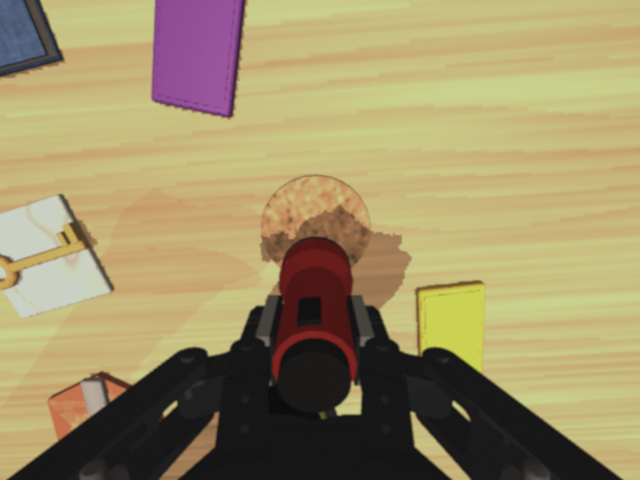

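The coaster's far edge is at (316,175) and it spans columns 261–370. The flashlight is upright, centred over it. I lower and release it, then back off upward.

```bash
python3 -m inch '[[[0,0,0.03,0,0,0],[0,0,0.06,0,0,0],[0,0,0.08,0,0,0],[0,0,0.087,0,0,0],[0,0,0.089,0,0,0],[0,0,0.09,0,0,0],[0,0,0.09,0,0,0]]]' && python3 -m inch '[[[0,0,0,0,0,0],[0,0,0,0,0,0],[0,0,0,0,0,0],[0,0,0,0,0,0],[0,0,-0.02,0,0,0],[0,0,-0.06,0,0,0],[0,0,-0.11,0,0,0],[0,0,-0.12,0,0,0]]]' 1
python3 - <<'E'
from h import *
c=shot("wrist","w10");s=observe();print(s["tcp_pos"],np.degrees(s["orientation"]),s["joints"][6], tool(.448-s["tcp_pos"][0],-.0048-s["tcp_pos"][1]))
E
```

```text
t: 32.78
tcp_pos: [0.658, -0.2539, 0.0652]
orientation: [3.141, -0.001, -0.069]
force: [-0.5, -0.1, -1.6]
width: 0.0304
grasp_force: 44.7
t: 33.78
tcp_pos: [0.6597, -0.2555, 0.1905]
orientation: [3.139, -0.008, -0.069]
force: [0.6, -0.0, 0.1]
width: 0.0853
grasp_force: 0.0
[ 0.65933353 -0.25501805  0.18978034] [179.89485378  -0.39324431  -3.95702818] -0.9509763022260002 [-0.2281 -0.235  -0.002 ]
```

```bash
python3 -m inch '[[[-0.035,-0.036,0,0,0,0],[-0.075,-0.077,0,0,0,0],[-0.115,-0.118,0,0,0,0],[-0.155,-0.159,0.01,0,0,0],[-0.19,-0.195,0.03,0,0,0],[-0.22,-0.225,0.05,0,0,0],[-0.227,-0.233,0.07,0,0,0],[-0.227,-0.233,0.07,0,0,0]]]' 1 &&  python3 -m inch '[[[0,0,0,0,0,0],[0,0,0,0,0,0],[0,0,0,0,0,0]]]'
python3 - <<'E'
from h import *
c=shot("wrist","w11");s=observe();print(s["tcp_pos"],np.degrees(s["orientation"]),tool(.448-s["tcp_pos"][0],-.0048-s["tcp_pos"][1]))
t=shot("top","top11")
E
```

```text
t: 34.83
tcp_pos: [0.4449, -0.0046, 0.1132]
orientation: [3.141, 0.004, -0.067]
force: [0.9, -0.7, -0.3]
width: 0.0853
grasp_force: 0.0
t: 35.2
tcp_pos: [0.4476, -0.0061, 0.1148]
orientation: [-3.142, -0.001, -0.07]
force: [-0.2, 0.1, 0.1]
width: 0.0855
grasp_force: 0.0
[ 0.44750377 -0.00597773  0.11467005] [-1.79995669e+02 -4.91111330e-02 -3.99252917e+00] [ 0.0004 -0.0012  0.    ]
```

View pics/w11.png

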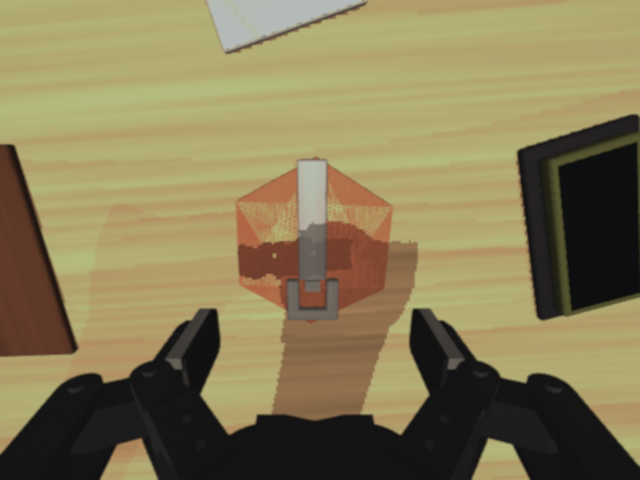

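View pics/top11.png

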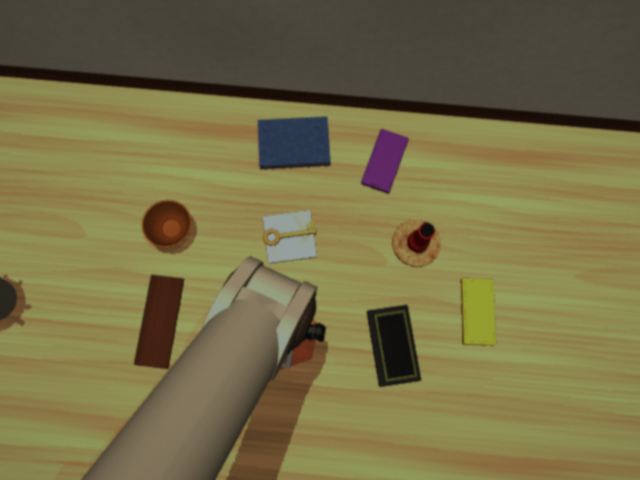

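The wrist view shows the opener on the trivet, columns 297–327, ends at rows 158 and 320, aligned. The top view shows the flashlight upright on the coaster (418,238), the key on the tile (290,236) and the phone on the pad (394,345).

```bash
python3 -m inch '[[[0,0,0.04,0,0,0],[0,0,0.08,0,0,0],[0,0,0.098,0,0,0],[0,0,0.1035,0,0,0],[0,0,0.1035,0,0,0],[0,0,0.1035,0,0,0]]]' 1 && python3 -m inch '[[[0,0,0,0,0,0],[0,0,0,0,0,0],[0,0,0,0,0,0],[0,0,0,0,0,0],[0,0,0,0,0,0],[0,0,0,0,0,0],[0,0,0,0,0,0]]]' 0 40
```

```text
t: 36.05
tcp_pos: [0.4478, -0.0055, 0.0116]
orientation: [-3.141, -0.002, -0.069]
force: [-0.0, -0.1, 0.7]
width: 0.0854
grasp_force: 0.0
t: 36.92
tcp_pos: [0.4471, -0.0054, 0.0111]
orientation: [-3.141, -0.0, -0.069]
force: [-0.4, 0.4, 5.4]
width: 0.0203
grasp_force: 39.0
```

```bash
python3 -m inch '[[[0,0,-0.02,0,0,0],[0,-0.01,-0.06,0,0,0],[-0.003,-0.05,-0.08,0,0,-1],[-0.006,-0.1,-0.08,0,0,-2],[-0.009,-0.15,-0.08,0,0,-2.5],[-0.012,-0.2,-0.08,0,0,-2.5],[-0.0142,-0.24,-0.08,0,0,-2.5],[-0.0142,-0.252,-0.08,0,0,-2.5]]]' &&  python3 -m inch '[[[0,0,0,0,0,0],[0,0,0,0,0,0],[0,0,0,0,0,0]]]'
python3 - <<'E'
from h import *
c=shot("wrist","w12");s=observe();print(s["tcp_pos"],np.degrees(s["orientation"]),s["width"],tool(.4503-s["tcp_pos"][0],.247-s["tcp_pos"][1]))
E
```

```text
t: 37.92
tcp_pos: [0.4494, 0.2501, 0.0905]
orientation: [-3.141, 0.0, -0.02]
force: [0.4, -0.2, -0.4]
width: 0.0201
grasp_force: 39.7
t: 38.3
tcp_pos: [0.4503, 0.2451, 0.0908]
orientation: [3.141, 0.0, -0.028]
force: [0.3, 0.5, -1.2]
width: 0.0206
grasp_force: 39.7
[0.4503115  0.24543021 0.09087783] [ 1.79988157e+02  6.93845754e-03 -1.57930276e+00] 0.02030583956607289 [-0.0001 -0.0016 -0.    ]
```

View pics/w12.png

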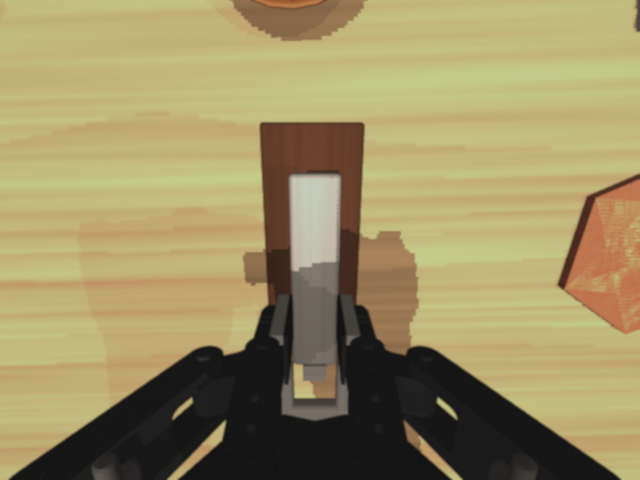

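The opener (columns 290–340) sits over the board (260–364), aligned with it. I shift it 1.5 mm, lower it, release and retreat.

```bash
python3 -m inch '[[[0,-0.0015,0.03,0,0,0],[0,-0.0015,0.06,0,0,0],[0,-0.0015,0.075,0,0,0],[0,-0.0015,0.079,0,0,0],[0,-0.0015,0.08,0,0,0],[0,-0.0015,0.08,0,0,0],[0,-0.0015,0.08,0,0,0]]]' && python3 -m inch '[[[0,0,0,0,0,0],[0,0,0,0,0,0],[0,0,0,0,0,0],[0,0,0,0,0,0],[0,0,-0.02,0,0,0],[0,0,-0.06,0,0,0],[0,0,-0.12,0,0,0],[0,0,-0.16,0,0,0]]]' 0.6 && python3 -m inch '[[[-0.03,-0.03,-0.03,0,0,0],[-0.05,-0.08,-0.05,0,0,0],[-0.07,-0.13,-0.05,0,0,0],[-0.08,-0.18,-0.05,0,0,0],[-0.1,-0.22,-0.05,0,0,0],[-0.1,-0.22,-0.05,0,0,0],[-0.1,-0.22,-0.05,0,0,0]]]'
python3 - <<'E'
from h import *
t=shot("top","top13")
op=mask(t,(0,0,75),(180,90,255),(125,265,195,380)); print("opener",rect(t,op,.016,True))
bd=mask(t,(0,120,0),(14,255,90),(120,265,195,380)); print("board",rect(t,bd,.008,True))
ph=mask(t,(20,60,20),(45,255,110),(360,300,425,390));print("phone",rect(t,ph,.020,True))
pad=mask(t,(0,0,0),(180,255,75),(355,295,430,395)); print("pad",rect(t,pad,.008,True))
tl=mask(t,(0,0,0),(180,255,25),(410,215,445,245));print("tail",rect(t,tl,.113))
m=mask(t,(0,0,110),(180,60,255),(250,190,330,280)); print("tile",rect(t,m,.008))
cv2.imwrite("pics/c13.png",np.hstack([cv2.resize(t["pixels"][y:y+110,x:x+80,::-1],None,fx=3.3,fy=3.3) for x,y in((120,265),(250,185),(380,190))]))
E
```

```text
t: 39.22
tcp_pos: [0.4506, 0.2488, 0.0114]
orientation: [-3.141, -0.001, -0.025]
force: [-0.4, 0.4, -0.4]
width: 0.0204
grasp_force: 39.7
t: 40.22
tcp_pos: [0.451, 0.2483, 0.1743]
orientation: [-3.14, -0.002, -0.026]
force: [0.9, 0.2, 0.1]
width: 0.0514
grasp_force: 0.0
t: 41.1
tcp_pos: [0.3562, 0.4699, 0.2216]
orientation: [3.141, -0.001, -0.026]
force: [0.4, 0.0, -0.1]
width: 0.0509
grasp_force: 0.0
opener [453.2 248.5 132.1  43.7  -1.6]
board [451.  245.6 175.2  65.   -1.7]
phone [ 447.2 -220.   150.2   77.6   13.8]
pad [ 446.7 -218.   148.4   83.1   13.6]
tail [ 656.9 -254.3   19.6   18.7    2.8]
tile [621.4   1.8 100.1  48.8 -76.9]
```

View pics/c13.png

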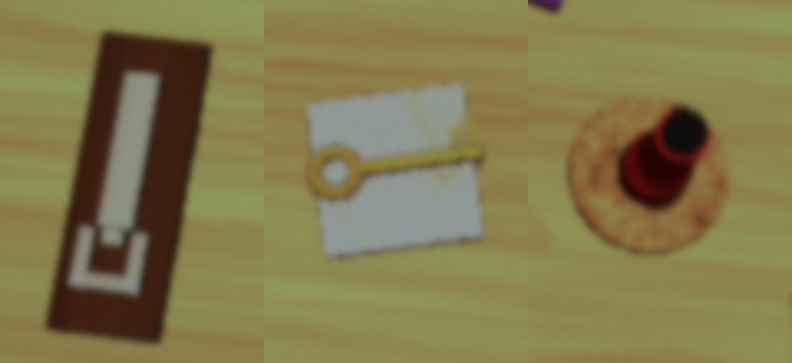

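The crops show the opener along the board, the key centred on the tile and the flashlight upright at the coaster's centre. Measured offsets are within about 4 mm, so I hand in.

```bash
python3 -c "
from rig import finish_job
print(finish_job())"
```

```text
the job is handed in; nothing more can be done
None
```

The job is handed in: the phone is on the charging pad, the flashlight is upright on the coaster, the key is on the tile and the opener is along the board; phone, flashlight and opener measured within about 4 mm of centre, the key was checked by eye and gripper position, and the key went down before the flashlight because the trivet was needed for both.

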